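# Fit the two-piece transport lock to a shaker drive spindle

## Task

Lock the shaker drive for transport: slide the orange spacer along its deck fully home around the spindle, and only then slide the blue keeper plate along the raised deck fully home around the spindle, so that it lies flat on top of the spacer under the flange. Both must end pushed up against the spindle, and the culture dish, the timer and the slide box beside the drive must be left where they are.

Things in the scene. Friction and masses are not known exactly. Their poses are not given: they have to be found in the camera images.
- drive_unit: White and grey shaker drive, fixed. Origin on the axis of its upright 18 mm steel spindle, at bench level; z up. A fixed dark flange 48 mm across tops the spindle, underside at z = 57 mm, top with bolt 68 mm: parts can only come in from the side. Grey motor housing, 62 mm high, at x = 48 to 104 mm, y = -50 to 50 mm.
- lower_deck (a point): Near end (x = -155 mm, y = 0, z = 30 mm in the drive's frame) of the drive's lower aluminium deck, on its top. The deck runs from here along the drive's +x past the spindle, 30 mm above the bench; side rails 8 mm high and 61 mm apart guide the spacer.
- raised_deck (a point): Outer end (x = 0, y = 155 mm, z = 45 mm in the drive's frame) of the raised aluminium deck, on its top. It runs from here along the drive's -y to y = 45 mm, 72 mm wide; side rails 7 mm high and 55 mm apart guide the keeper. The keeper then slides on over the spacer, 1 mm lower; with no spacer there its fork tips drop and shut the spacer out.
- spacer: Orange slotted plate, 90 x 56 x 14 mm, about 120 g, loose on the lower deck; slides at under 2 N. Origin at its underside, at the point that is on the spindle axis when the slot's closed end touches the spindle; z up, +x along the slot to its open end (the drive's +x). Slot 24 mm wide; tail at x = -65 mm, fork tips at x = +25 mm.
- spacer_lug (a point): Middle of the back face of the spacer's upright lug at its tail (x = -65 mm, z = 16 mm in the spacer's frame): push here along the spacer's +x. The lug is 34 mm wide, 10 mm thick, its top 32 mm above the spacer's underside.
- keeper: Blue slotted plate, 90 x 50 x 8 mm, about 90 g, loose on the raised deck; slides at under 2 N. Origin at its underside, at the point that is on the spindle axis when the slot's closed end touches the spindle; z up, +x along the slot to its open end (the drive's -y). Slot 24 mm wide; tail at x = -65 mm, fork tips at x = +25 mm.
- keeper_lug (a point): Middle of the back face of the keeper's upright lug at its tail (x = -65 mm, z = 14 mm in the keeper's frame): push here along the keeper's +x. The lug is 34 mm wide, 10 mm thick, its top 28 mm above the keeper's underside.
- dish: Bystander: round clear culture dish with pink content, 62 mm across, 14 mm high, on the bench in the corner between the two decks. Origin under its centre.
- bench_timer: Bystander: white bench timer lying face up, 74 x 62 x 19 mm, on the bench beside the lower deck, on the side away from the raised deck. Origin under its centre.
- slides: Bystander: slide box with a blue lid, 36 x 86 x 30 mm, on the bench beyond the raised deck. Origin under its centre.
Things that resemble listed ones, but are neither listed nor needed, are in the scene too. Several things have the shape of the spacer; the one meant has the colours described above.

How it is judged (in metres and radians):
On the way, in this order (a step that is already met when the one before it is completed fails the run):
1. the spacer is home round the spindle, flat on the lower deck, while the keeper is still clear of the spindle (horizontal distance between spacer and drive_unit below 0.007 m and z of spacer in the frame of drive_unit below 0.033 m and angle between spacer's own z axis and vertical below 0.06 rad and horizontal distance between keeper and drive_unit above 0.035 m), for 0.2 s.
2. the keeper is home round the spindle, on top of the spacer (horizontal distance between keeper and drive_unit below 0.007 m and z of keeper in the frame of spacer above 0.011 m), for 0.2 s.
At the end, for the whole second after the job is handed in: Spacer and keeper origins both within 7 mm of the spindle axis; spacer flat on the lower deck (underside below 33 mm), keeper on top of it (underside 11 to 18 mm above the spacer's); both within 0.06 rad of level and at rest (all of step 2 and horizontal distance between spacer and drive_unit below 0.007 m and z of spacer in the frame of drive_unit below 0.033 m and z of keeper in the frame of spacer below 0.018 m and angle between each of spacer, keeper's own z axis and vertical below 0.06 rad and linear speed of each of spacer, keeper below 0.01 m/s); the robot touches nothing.
It fails at once if the culture dish is moved more than 20 mm (distance of dish from where it was at the start of the episode above 0.02 m).
It fails at once if the timer is moved more than 20 mm (distance of bench_timer from where it was at the start of the episode above 0.02 m).
It fails at once if the slide box is moved more than 20 mm (distance of slides from where it was at the start of the episode above 0.02 m).
It also fails if it takes over 42 s, if anything falls off the work surface, if the arm or the gripper's body presses on something with over 40 N, if the wrist force passes 120 N, or if a joint passes its speed limit or range.

## Robot

A 7-joint arm with a two-finger parallel gripper is mounted at the origin on a cart in front of the work surface, level with it; the furniture and walls round the work are solid. World frame = base frame: x ahead of the robot, y to its left, z up, the work surface at z = 0. Lengths are in mm, angles in rad, forces in N, time in s.
With the tool pointing down it reaches from about 400 to 875 mm from the base axis. Payload 4.4 kg.
Tool frame: the origin (TCP) lies where the fingers leave the gripper's body, on its centre line; the fingertips stand 73 mm ahead of it and the grasp point (between the pads) lies 54 mm ahead of it; z points along the fingers, y is the line along which they close (so a half turn about z gives the same grasp; the last joint's range is limited). The gripper opens to 85 mm and grips with 20 to 120 N. Pads are 22 mm wide; open, the fingers measure 114 mm over their backs; the gripper's body (76 mm by 85 mm) begins 54 mm behind the grasp point. The pads swing forward as they close: fully open they stand 13 mm farther back than shut.
Start: joints at [-1.29, 0.628, 0.038, 1.517, -0.027, 0.996, -0.02], TCP at [220.908, 611.324, 303.913] pointing down, gripper open.
Joint ranges: [-3.06, 3.06], [-0.37, 2.12], [-1.25, 1.32], [0.18, 2.47], [-1.1, 4.24], [0.23, 1.98], [-2.94, 2.94]. Speed limits (rad/s): [2.57, 2.57, 3.14, 3.14, 3.14, 3.14, 3.14].

## Interface

Orientations are given as [roll, pitch, yaw] about the fixed x, y, z axes, in that order (R = Rz(yaw) Ry(pitch) Rx(roll)).
In Python, from cell import ctrl gives the robot as it stands.
- The arm moves only by the tool send_rows, never from a script. Its argument "rows" is a list that holds one entry, the list of rows, each a list of 6 numbers: the shift along the tool's x, y, z in cm, then the turn, a rotation vector about the tool's x, y, z in rad. In form: [[[tx, ty, tz, wx, wy, wz], ...]]. A call has 1 to 10 rows; each row is the pose to reach, as a shift and turn from the pose commanded when the call began, along the tool's axes at that moment; what a row does not reach only later rows make up. A row lasts 1/10 s, in which the tool goes at most 50 mm and 8.59 degrees, less where a joint would pass 70% of its speed; a pose out of reach is approached as far as the arm can. A call with a gripper value outside its range is refused whole. "grip" is the closure in counts, from 0 (fully open) to 255 (shut), set as the call begins (left out, the last holds). The fingers move at their own pace and stop on an object; the grip force is fixed at half the most. Time passes only in rows, so rows that repeat a pose let the fingers close. It gives the time, the measured TCP pose, the force, the opening and the grip force at its end, in the units of the state.
- ctrl.read_state(): the state, without advancing time (a new reading comes with each control period).
- ctrl.get_image(name): name is "scene" or "top" or "wrist"; returns a dict with "pixels" (400x640x3 uint8, red, green, blue), "fx", "fy", "cx", "cy" (pixels), "extrinsics" (4x4, takes a point from camera to world coordinates); the wrist camera has in their place "mount" (4x4, takes a point from camera to tool coordinates, whose origin is the TCP and whose axes are the flange's). Camera axes: x right, y up, looking along -z (the intrinsics and any distortion apply to the point x, -y, -z); pixel columns grow to the right and rows downward; lengths in mm; the calibration is good to about 2 mm. The wrist camera is an equidistant fisheye: a pixel r from the principal point sees the ray r / f radians off the axis. A picture is of the moment at which its call begins: read the wrist's pose just before it. There is no depth.
- ctrl.finish_job(): hands the job in; it is judged then, once.
The state is a dict: "clock": time; "qpos": joint angles; "qd": joint speeds; "tau": joint torques, N m; "eef_pos": TCP position; "tool_rot": TCP orientation; "force": force on the tool from outside, world axes, zero at the start; "torque": the same for the moment, N m; "width": finger opening in mm; "gripper_force": force on a finger pad.
Only numpy, scipy, OpenCV 4.12 (cv2) and the standard library are available. Lean on these libraries where they do the work, as an engineer would, in place of code of your own. Each camera call takes 0.05 s, during which the arm holds its last target. There are 200 camera calls.

## Working session

There is one attempt and no reset: what is moved stays moved. The work goes in short steps, Python scripts to look and compute and a tool call to move; the robot and the scene stay as the last step left them, time stands still between calls to the robot, and variables do not carry over. Pictures are saved under pics/ and viewed, at most 10 in all, crops included, and the job is handed in when it is done.

Besides the shell and the picture viewer there is one more tool, called after "Request:" as a command line: name --argument value ..., lists and objects as JSON in quotes. send_rows: Moves the arm, as the interface text tells. Its arguments: {"type":"object","properties":{"rows":{"type":"array","items":{"type":"array","items":{"type":"array","items":{"type":"number"}}}},"grip":{"type":"number"}},"required":["rows"]}

```bash
mkdir -p pics
python3 - <<'E'
from cell import ctrl
import cv2,pickle
s=ctrl.read_state();print({k:s[k] for k in('clock','eef_pos','tool_rot','width','force')})
d={n:ctrl.get_image(n) for n in('scene','top')}
pickle.dump(d,open('im.pkl','wb'))
for n in d: cv2.imwrite(f'pics/{n}.png',d[n]['pixels'][...,::-1]); print(n,d[n]['fx'],d[n]['cx'],d[n]['cy'],d[n]['extrinsics'], d[n].keys())
E
```

```text
{'clock': 0.0, 'eef_pos': array([220.72732764, 610.84296974, 302.98277794]), 'tool_rot': array([-3.13964753e+00,  5.07012885e-05,  2.79478517e+00]), 'width': 85.6394556765357, 'force': array([-0.15035482, -0.74245863,  0.01938817])}
scene 466.3030015196356 307.571414573547 197.1810194043615 [[ 6.09679507e-01  6.40496873e-01 -4.66963226e-01  1.02339294e+02]
 [-7.92583047e-01  5.00152705e-01 -3.48797055e-01 -2.32699505e+02]
 [ 1.01494982e-02  5.82761553e-01  8.12579818e-01  9.04992266e+02]
 [ 0.00000000e+00  0.00000000e+00  0.00000000e+00  1.00000000e+00]] dict_keys(['pixels', 'fx', 'fy', 'cx', 'cy', 'extrinsics'])
top 363.1833406917878 316.1018554233593 199.4667966784587 [[-3.42195044e-03  9.93921778e-01 -1.10035399e-01  4.85345733e+02]
 [-9.99843531e-01 -1.49095055e-03  1.76263894e-02  1.25626770e+02]
 [ 1.73551950e-02  1.10078499e-01  9.93771363e-01  9.28272059e+02]
 [ 0.00000000e+00  0.00000000e+00  0.00000000e+00  1.00000000e+00]] dict_keys(['pixels', 'fx', 'fy', 'cx', 'cy', 'extrinsics'])
```

View pics/top.png

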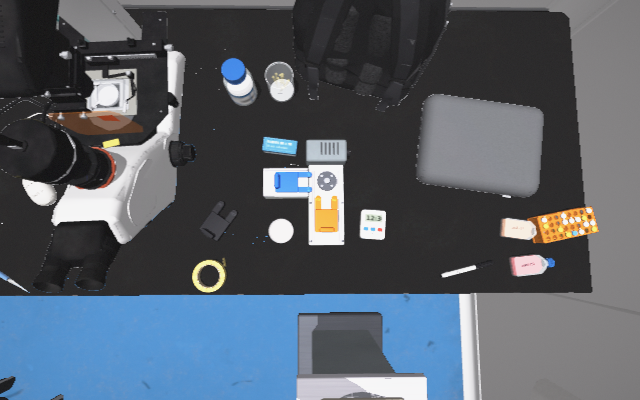

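View pics/scene.png

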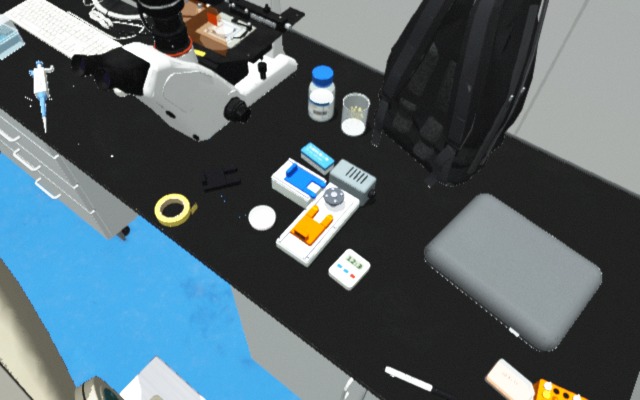

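The top view shows the white lower deck at (326,205), the flange at (326,181), the orange spacer at (326,215) and the blue keeper at (293,182). The dish is at (281,231), the timer at (373,224) and the slide box at (280,146). Three things could be the spacer or keeper: the black fork at (219,220) is a decoy, the orange fork on the lower deck fits the spacer, and the blue fork on the raised deck fits the keeper. I'll confirm with an enlarged crop.

```bash
cat > h.py <<'E'
import numpy as np,cv2,pickle
def ray(im,u,v):
    E=im['extrinsics'];d=E[:3,:3]@np.array([(u-im['cx'])/im['fx'],-(v-im['cy'])/im['fy'],-1]);return E[:3,3],d
def onz(im,u,v,z):
    o,d=ray(im,u,v);return (o+d*(z-o[2])/d[2]).round(1)
E
python3 - <<'E'
from h import *
d=pickle.load(open('im.pkl','rb'))
a=cv2.resize(d['top']['pixels'][130:260,205:400],None,fx=4,fy=4,interpolation=cv2.INTER_CUBIC)
cv2.imwrite('pics/crop.png',a[...,::-1])
for n in d:
    im=d[n];hsv=cv2.cvtColor(im['pixels'],cv2.COLOR_RGB2HSV)
    for name,lo,hi,z in(('orange',(8,150,120),(25,255,255),44),('blue',(100,150,90),(118,255,255),53),('black',(0,0,0),(0,0,0),0)):
        m=cv2.inRange(hsv,lo,hi)
        if name=='black': continue
        c,_=cv2.findContours(m,0,2)
        for k in c:
            if 100<cv2.contourArea(k)<3000:
                r=cv2.minAreaRect(k); p=cv2.boxPoints(r)
                if 230<r[0][0]<400 and 130<r[0][1]<270: print(n,name,[x for x in p.round(1).tolist()],[onz(im,*q,z)[:2].tolist() for q in p])
E
```

```text
scene orange [[289.70001220703125, 231.0], [316.0, 201.60000610351562], [334.29998779296875, 218.0], [308.0, 247.39999389648438]] [[502.1, 112.4], [599.1, 114.3], [588.7, 56.1], [494.3, 56.8]]
scene blue [[281.79998779296875, 177.39999389648438], [292.3999938964844, 161.1999969482422], [326.5, 183.3000030517578], [315.8999938964844, 199.5]] [[600.0, 214.4], [653.3, 225.8], [649.8, 122.7], [598.3, 114.3]]
top orange [[316.0, 196.0], [336.0, 196.0], [336.0, 231.0], [316.0, 231.0]] [[591.8, 110.2], [591.7, 61.1], [506.1, 61.9], [506.3, 110.5]]
top blue [[275.0, 172.0], [311.0, 172.0], [311.0, 191.0], [275.0, 191.0]] [[649.9, 210.2], [649.8, 122.3], [603.0, 122.4], [603.1, 209.8]]
```

View pics/crop.png

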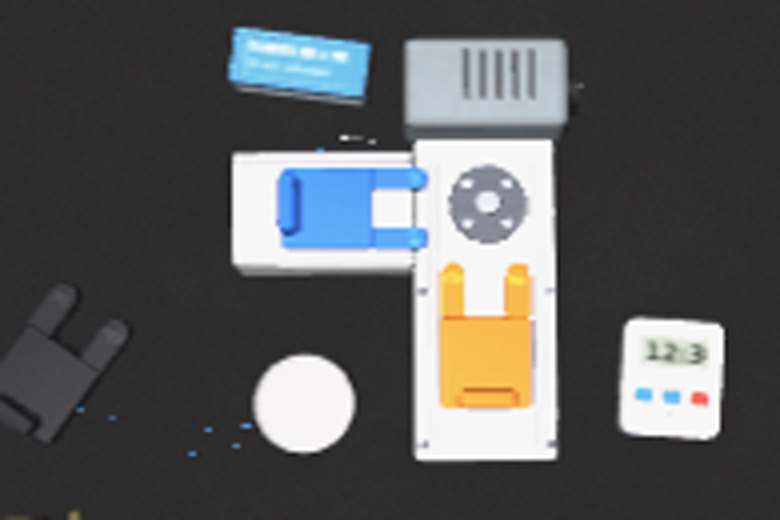

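The crop confirms it: the orange fork on the lower deck is the spacer (lug at crop (487,397)) and the blue fork on the raised deck is the keeper (lug at crop (290,203)). The black fork at crop (60,360) is the decoy. The flange is at crop (488,203).

```bash
cat >> h.py <<'E'
from scipy.spatial.transform import Rotation as Ro
def go(p,yaw=np.pi):
    "tool-frame shift (cm) and rotvec from measured pose to world point p, tool down"
    from cell import ctrl
    s=ctrl.read_state();R=Ro.from_euler('xyz',s['tool_rot']);T=Ro.from_euler('xyz',[np.pi,0,yaw])
    print('at',s['clock'],s['eef_pos'].round(1),s['tool_rot'].round(3),'F',s['force'].round(1),'w',s['width'])
    print('shift',(R.inv().apply(np.array(p)-s['eef_pos'])/10).round(2),'turn',(R.inv()*T).as_rotvec().round(4))
E
python3 - <<'E'
from h import *
d=pickle.load(open('im.pkl','rb'));t=d['top'];s=d['scene']
c=lambda x,y:((x+.5)/4-.5+205,(y+.5)/4-.5+130)
P=lambda n,x,y,z:print(n,onz(t,*c(x,y),z))
P('flange bolt',488,202,68);P('flange',488,204,63)
P('deck L near',415,459,30);P('deck R near',556,459,30);P('deck L far',414,141,30);P('deck R far',553,141,30)
P('raised outer near',233,265,45);P('raised outer far',233,153,45)
P('spacer tail L',440,407,44);P('tail R',532,407,44);P('lug back',488,405,62)
P('keeper tail near',281,247,53);P('tail far',281,170,53);P('lug back',278,203,73)
P('dish',304,403,14);P('timerL',620,400,19)
print('scene flange',onz(s,334,196,64))
go([450,86,250])
E
```

```text
flange bolt [627.2  85.   68. ]
flange [626.8  84.7  63. ]
deck L near [473.9 129.   30. ]
deck R near [473.6  42.4  30. ]
deck L far [672.3 129.5  30. ]
deck R far [672.4  42.   30. ]
raised outer near [592.2 240.   45. ]
raised outer far [661.7 240.9  45. ]
spacer tail L [505.4 113.8  44. ]
tail R [505.2  57.9  44. ]
lug back [506.1  85.5  62. ]
keeper tail near [602.2 210.1  53. ]
tail far [649.5 210.5  53. ]
lug back [625.9 210.2  73. ]
dish [508.8 198.6  14. ]
timerL [510.    0.9  19. ]
scene flange [624.4  83.9  64. ]
at 0.1 [220.8 610.9 303.1] [-3.14   0.     2.795] F [0.5 0.3 0. ] w 85.43594071538129
shift [-39.4  -41.56   5.38] turn [-1.700e-03 -3.000e-04 -3.468e-01]
```

Request:
send_rows --rows '[[[-3.9,-4.2,0.5,0,0,-0.1],[-7.8,-8.4,1,0,0,-0.2],[-11.7,-12.6,1.6,0,0,-0.3],[-15.6,-16.6,2.1,0,0,-0.347],[-19.5,-20.7,2.7,0,0,-0.347],[-23.4,-24.9,3.2,0,0,-0.347],[-27.3,-29,3.7,0,0,-0.347],[-31.2,-33,4.3,0,0,-0.347],[-35.2,-37.2,4.8,0,0,-0.347],[-39.4,-41.6,5.4,-0.0017,0,-0.347]]]' --grip 255

```text
clock: 1.1
eef_pos: [420.1, 153.1, 256.9]
tool_rot: [3.14, 0.0, -3.141]
force: [1.3, -0.3, -0.3]
width: -0.1
gripper_force: 0.0
```

Request:
send_rows --rows '[[[0,0,0,0,0,0],[0,0,0,0,0,0],[0,0,0,0,0,0]]]'

```text
clock: 1.4
eef_pos: [419.3, 156.1, 257.0]
tool_rot: [3.139, -0.0, -3.14]
force: [0.8, 0.7, 0.3]
width: 0.2
gripper_force: 0.0
```

```bash
python3 -c "
from h import *
go([475,85.5,122])"
```

```text
at 1.4 [419.3 156.1 257. ] [ 3.139 -0.    -3.14 ] F [0.8 0.7 0.3] w 0.2057383176988434
shift [-5.56 -7.1  13.49] turn [ 0.0024 -0.0001  0.0018]
```

Request:
send_rows --rows '[[[-2.8,-3.5,2,0.0024,0,0.0018],[-5.6,-7.1,5,0.0024,0,0.0018],[-5.6,-7.1,7,0.0024,0,0.0018],[-5.6,-7.1,9,0.0024,0,0.0018],[-5.6,-7.1,11,0.0024,0,0.0018],[-5.6,-7.1,12.5,0.0024,0,0.0018],[-5.6,-7.1,13.5,0.0024,0,0.0018],[-5.6,-7.1,13.5,0.0024,0,0.0018],[-5.6,-7.1,13.5,0.0024,0,0.0018]]]'

```text
clock: 2.3
eef_pos: [475.8, 85.2, 122.3]
tool_rot: [-3.141, 0.001, -3.142]
force: [-0.2, -0.4, 0.3]
width: 0.1
gripper_force: 0.0
```

Run:
```python
from h import *
from cell import ctrl
go([494,85.5,122])
im=ctrl.get_image('scene')
a=cv2.resize(im['pixels'][150:280,240:400],None,fx=4,fy=4,interpolation=cv2.INTER_CUBIC)
cv2.imwrite('pics/s2.png',a[...,::-1])
```

```text
at 2.3 [475.8  85.2 122.3] [-3.141e+00  1.000e-03 -3.142e+00] F [-0.2 -0.4  0.3] w 0.05411068990415077
shift [-1.82  0.03  0.03] turn [-0.0004  0.0005  0.0001]
```

View pics/s2.png

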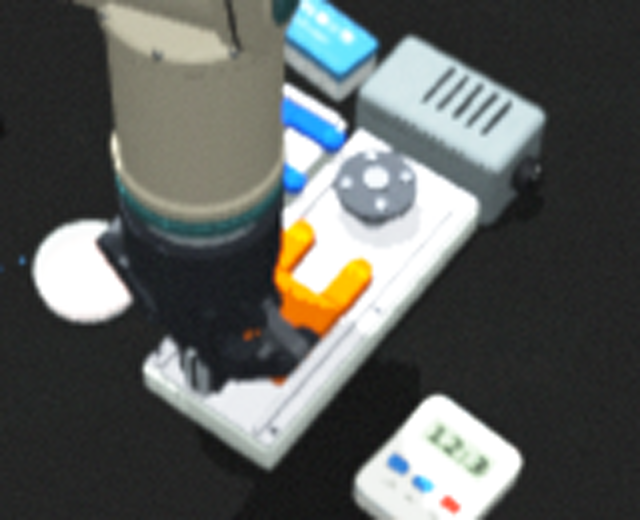

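The closed gripper stands behind the spacer's lug, with its fingers at about crop (200,370). Nothing else has been touched, so I'll push along +x.

Request:
send_rows --rows '[[[-0.8,0,0,0,0,0],[-1.5,0,0,0,0,0],[-2,0,0,0,0,0],[-2.5,0,0,0,0,0],[-3,0,0,0,0,0],[-3.5,0,0,0,0,0],[-4,0,0,0,0,0],[-4.5,0,0,0,0,0],[-5,0,0,0,0,0]]]'

```text
clock: 3.25
eef_pos: [526.1, 84.1, 121.9]
tool_rot: [-3.141, 0.0, 3.14]
force: [-0.9, 0.2, 0.4]
width: -0.0
gripper_force: 0.4
```

Request:
send_rows --rows '[[[-0.4,0,0,0,0,0],[-0.8,0,0,0,0,0],[-1.2,0,0,0,0,0],[-1.6,0,0,0,0,0],[-1.9,0,0,0,0,0],[-2.1,0,0,0,0,0]]]'

```text
clock: 3.85
eef_pos: [547.0, 84.1, 122.0]
tool_rot: [-3.141, 0.0, 3.14]
force: [-0.5, 0.8, 0.5]
width: 0.3
gripper_force: 0.5
```

Run:
```python
from h import *
from cell import ctrl
go([551,85.5,122])
im=ctrl.get_image('top')
a=cv2.resize(im['pixels'][130:260,205:400],None,fx=4,fy=4,interpolation=cv2.INTER_CUBIC)
cv2.imwrite('pics/t3.png',a[...,::-1])
```

```text
at 3.85 [547.   84.1 122. ] [-3.141  0.     3.14 ] F [-0.5  0.8  0.5] w 0.2692483736786367
shift [-0.39  0.15 -0.  ] turn [-0.0007  0.0004 -0.0017]
```

View pics/t3.png

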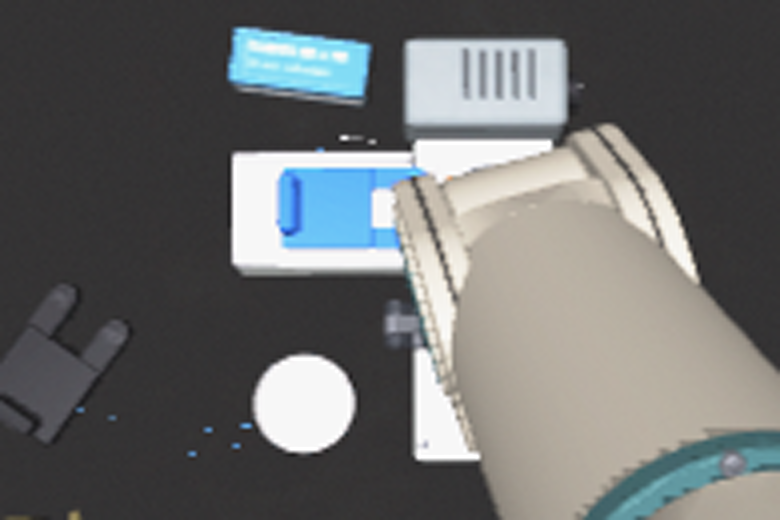

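The arm hides the spacer, apart from an orange speck at (450,180) which suggests it has moved. The keeper hasn't moved. I'll creep on until the force rises.

Request:
send_rows --rows '[[[-0.1,0,0,0,0,0],[-0.2,0,0,0,0,0],[-0.3,0,0,0,0,0],[-0.3,0,0,0,0,0]]]'

```text
clock: 4.3
eef_pos: [549.9, 84.1, 122.0]
tool_rot: [-3.141, 0.001, 3.14]
force: [0.7, -0.7, -0.2]
width: 0.4
gripper_force: 0.1
```

Request:
send_rows --rows '[[[-0.1,0,0,0,0,0],[-0.2,0,0,0,0,0],[-0.2,0,0,0,0,0]]]'

```text
clock: 4.6
eef_pos: [550.8, 84.1, 121.9]
tool_rot: [-3.141, -0.002, 3.14]
force: [-4.3, 1.0, 2.5]
width: 0.0
gripper_force: 1.9
```

Request:
send_rows --rows '[[[-0.1,0,0,0,0,0],[-0.2,0,0,0,0,0],[-0.2,0,0,0,0,0]]]'

```text
clock: 4.9
eef_pos: [551.1, 84.0, 121.6]
tool_rot: [-3.14, -0.006, 3.14]
force: [-7.7, 0.4, 4.7]
width: 0.2
gripper_force: 3.8
```

The spacer met a hard stop at x = 551, where I expected home. I'll back off, lift and go round to the keeper.

Request:
send_rows --rows '[[[1,0,0,0,0,0],[3,0,0,0,0,0],[3.5,0,-3,0,0,0],[3.5,0,-7,0,0,0],[3.5,0,-10,0,0,0],[3.5,4,-10.5,0,0,0],[3.5,8,-10.5,0,0,0],[3,12,-10.5,0,0,0],[3,16,-10.5,0,0,0],[3,16,-10.5,0,0,0]]]'

```text
clock: 5.9
eef_pos: [523.5, 252.3, 227.3]
tool_rot: [3.135, 0.004, -3.134]
force: [-0.1, 1.4, -1.3]
width: -0.2
gripper_force: 0.0
```

Run:
```python
from h import *
from cell import ctrl
go([626,243,138])
im=ctrl.get_image('top')
a=cv2.resize(im['pixels'][130:260,205:400],None,fx=4,fy=4,interpolation=cv2.INTER_CUBIC)
cv2.imwrite('pics/t4.png',a[...,::-1])
```

```text
at 5.9 [523.5 252.3 227.3] [ 3.135  0.004 -3.134] F [-0.1  1.4 -1.3] w -0.23452243154271563
shift [-10.21  -1.06   8.96] turn [0.0061 0.0035 0.0074]
```

View pics/t4.png

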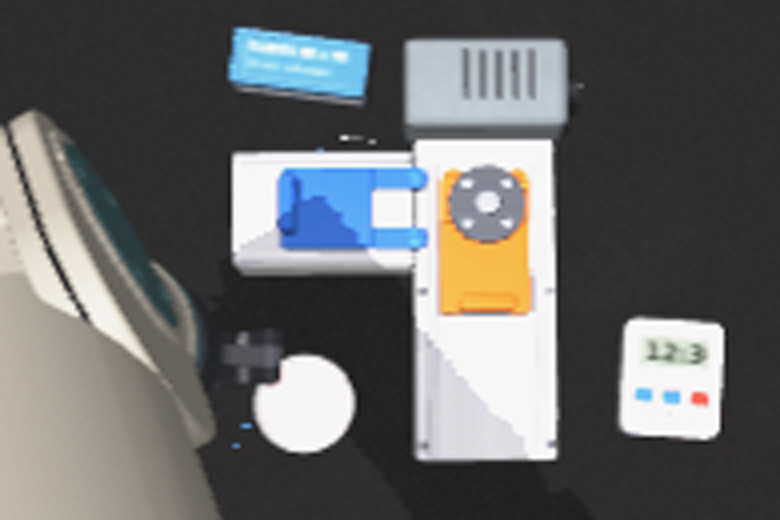

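The spacer is home under the flange: its tail is at crop (487,314), which puts it at x of about 563. The keeper at (330,207) and the bystanders haven't moved. Next I'll get behind the keeper's lug.

Request:
send_rows --rows '[[[-4,0,0,0.006,0.0035,0.0074],[-8,0,0,0.006,0.0035,0.0074],[-10.2,-0.6,2,0.006,0.0035,0.0074],[-10.2,-0.6,4.5,0.006,0.0035,0.0074],[-10.2,-0.6,7,0.006,0.0035,0.0074],[-10.2,-0.6,9,0.006,0.0035,0.0074],[-10.2,-0.6,9,0.006,0.0035,0.0074],[-10.2,-0.6,9,0.006,0.0035,0.0074]]]'

```text
clock: 6.75
eef_pos: [626.4, 236.8, 137.1]
tool_rot: [-3.134, -0.003, 3.131]
force: [0.4, 0.4, 0.5]
width: -0.1
gripper_force: 0.0
```

Run:
```python
from h import *
from cell import ctrl
go([626,225,138])
im=ctrl.get_image('scene')
a=cv2.resize(im['pixels'][130:260,230:390],None,fx=4,fy=4,interpolation=cv2.INTER_CUBIC)
cv2.imwrite('pics/s5.png',a[...,::-1])
```

```text
at 6.75 [626.4 236.8 137.1] [-3.134e+00 -3.000e-03  3.131e+00] F [0.4 0.4 0.5] w -0.05195355724185286
shift [ 0.03 -1.19 -0.08] turn [-0.0073 -0.0027 -0.0102]
```

View pics/s5.png

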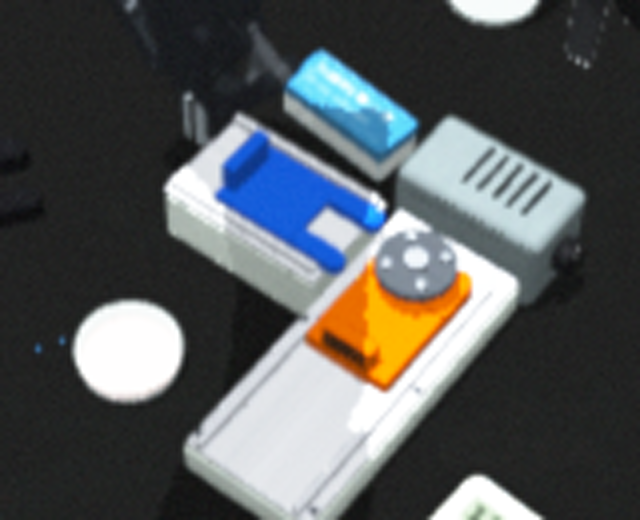

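Top view can't judge the height, but here the fingertips (195,140) hang at the raised deck's outer end, behind the lug at (245,160). I'll check the tip height by projection.

Run:
```python
from h import *
im=pickle.load(open('im.pkl','rb'))['scene'];E=np.linalg.inv(im['extrinsics'])
for p in((626,237,64),(626,237,51),(626,210,73),(626,210,53),(626,240,45)):
    q=E@np.r_[p,1];u=im['cx']+im['fx']*q[0]/-q[2];v=im['cy']+im['fy']*q[1]/q[2]
    print(p,((u+.5-230)*4-.5).round(),((v+.5-130)*4-.5).round())
```

```text
(626, 237, 64) 207.0 133.0
(626, 237, 51) 207.0 147.0
(626, 210, 73) 242.0 145.0
(626, 210, 53) 243.0 167.0
(626, 240, 45) 204.0 151.0
```

Request:
send_rows --rows '[[[0,0,0.3,-0.007,-0.003,-0.01],[0,-0.6,0.3,-0.007,-0.003,-0.01],[0,-1.1,0.3,-0.007,-0.003,-0.01],[0,-1.6,0.3,-0.007,-0.003,-0.01],[0,-2.1,0.3,-0.007,-0.003,-0.01],[0,-2.6,0.3,-0.007,-0.003,-0.01],[0,-3.1,0.3,-0.007,-0.003,-0.01],[0,-3.5,0.3,-0.007,-0.003,-0.01]]]'

```text
clock: 7.6
eef_pos: [625.9, 202.7, 134.4]
tool_rot: [3.141, 0.0, -3.141]
force: [0.6, 1.0, 2.2]
width: -0.0
gripper_force: 1.1
```

Run:
```python
from h import *
from cell import ctrl
go([626,168,134])
im=ctrl.get_image('scene')
a=cv2.resize(im['pixels'][130:260,230:390],None,fx=4,fy=4,interpolation=cv2.INTER_CUBIC)
cv2.imwrite('pics/s6.png',a[...,::-1])
```

```text
at 7.6 [625.9 202.7 134.4] [ 3.141  0.    -3.141] F [0.6 1.  2.2] w -0.006201680473855383
shift [-0.01 -3.47  0.04] turn [0.0008 0.0004 0.0009]
```

View pics/s6.png

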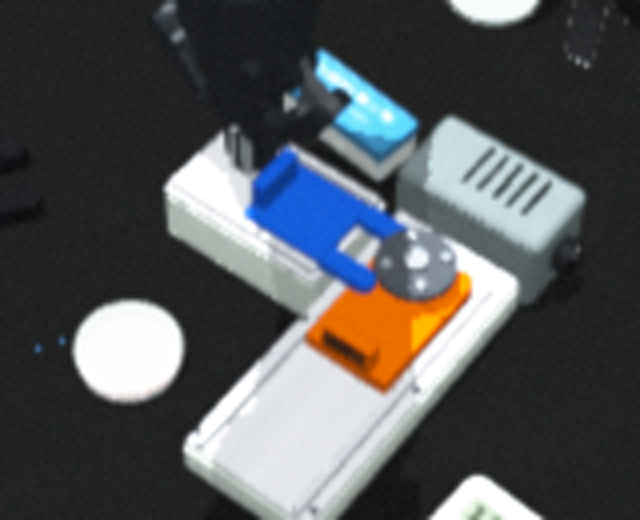

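The keeper is sliding straight, with its fork tips at (360,285) over the spacer. I'll keep pushing.

Request:
send_rows --rows '[[[0,-0.5,0,0,0,0],[0,-1,0,0,0,0],[0,-1.5,0,0,0,0],[0,-2,0,0,0,0],[0,-2.4,0,0,0,0],[0,-2.8,0,0,0,0],[0,-3.1,0,0,0,0],[0,-3.3,0,0,0,0]]]'

```text
clock: 8.45
eef_pos: [625.4, 169.1, 133.7]
tool_rot: [-3.141, -0.001, -3.141]
force: [-0.0, 0.2, -0.1]
width: -0.2
gripper_force: 0.2
```

Request:
send_rows --rows '[[[0,-0.1,0,0,0,0],[0,-0.2,0,0,0,0],[0,-0.3,0,0,0,0],[0,-0.3,0,0,0,0]]]'

```text
clock: 8.85
eef_pos: [625.7, 166.8, 134.1]
tool_rot: [3.141, -0.0, -3.141]
force: [0.8, 0.3, 0.1]
width: -0.0
gripper_force: 0.0
```

Request:
send_rows --rows '[[[0,-0.1,0,0,0,0],[0,-0.2,0,0,0,0],[0,-0.2,0,0,0,0]]]'

```text
clock: 9.15
eef_pos: [625.7, 164.7, 134.1]
tool_rot: [3.141, -0.0, -3.141]
force: [-0.4, -0.8, 0.4]
width: -0.0
gripper_force: 0.1
```

Request:
send_rows --rows '[[[0,-0.1,0,0,0,0],[0,-0.2,0,0,0,0],[0,-0.2,0,0,0,0]]]'

```text
clock: 9.45
eef_pos: [625.7, 163.5, 134.2]
tool_rot: [3.14, -0.0, -3.14]
force: [-0.7, 2.3, -0.4]
width: -0.1
gripper_force: 0.9
```

Request:
send_rows --rows '[[[0,-0.1,0,0,0,0],[0,-0.2,0,0,0,0],[0,-0.2,0,0,0,0]]]'

```text
clock: 9.75
eef_pos: [625.7, 163.0, 134.4]
tool_rot: [3.138, 0.0, -3.139]
force: [0.1, 5.5, -0.3]
width: -0.3
gripper_force: 2.7
```

Request:
send_rows --rows '[[[0,-0.1,0,0,0,0],[0,-0.2,0,0,0,0],[0,-0.2,0,0,0,0]]]'

```text
clock: 10.05
eef_pos: [625.7, 162.6, 134.6]
tool_rot: [3.136, 0.001, -3.139]
force: [-1.1, 7.3, 0.8]
width: 0.4
gripper_force: 4.0
```

The keeper has met a hard stop at the home position. I'll back off, lift and check.

Request:
send_rows --rows '[[[0,1,0,0,0,0],[0,3,0,0,0,0],[0,4,-3,0,0,0],[0,5,-7,0,0,0],[2,9,-9,0,0,0],[4,12,-10,0,0,0],[7,14,-10,0,0,0],[10,14,-10,0,0,0],[10,14,-10,0,0,0],[10,14,-10,0,0,0]]]'

```text
clock: 11.05
eef_pos: [525.7, 298.2, 234.4]
tool_rot: [-3.141, 0.0, -3.14]
force: [-0.4, 0.3, 0.6]
width: -0.0
gripper_force: 0.0
```

Run:
```python
from h import *
from cell import ctrl
t=ctrl.get_image('top');s=ctrl.get_image('scene')
a=[cv2.resize(t['pixels'][130:260,240:400],None,fx=2.4,fy=2.4,interpolation=cv2.INTER_CUBIC),cv2.resize(s['pixels'][130:260,230:390],None,fx=2.4,fy=2.4,interpolation=cv2.INTER_CUBIC)]
cv2.imwrite('pics/f.png',np.hstack(a)[...,::-1])
hsv=cv2.cvtColor(t['pixels'],cv2.COLOR_RGB2HSV)
for lo,hi,z in(((8,150,80),(25,255,255),44),((100,150,70),(118,255,255),52)):
    m=cv2.inRange(hsv,lo,hi);m[:, :270]=0;m[:165]=0;m[240:]=0;m[:,345:]=0
    x,y,w,h=cv2.boundingRect(m);print(x,y,w,h,onz(t,x-.5,y-.5,z),onz(t,x+w-.5,y+h-.5,z))
print(ctrl.read_state()['clock'])
```

```text
315 177 22 31 [640.3 113.7  44. ] [563.4  60.1  44. ]
300 172 36 20 [651.3 150.5  52. ] [601.8  62.8  52. ]
11.15
```

View pics/f.png

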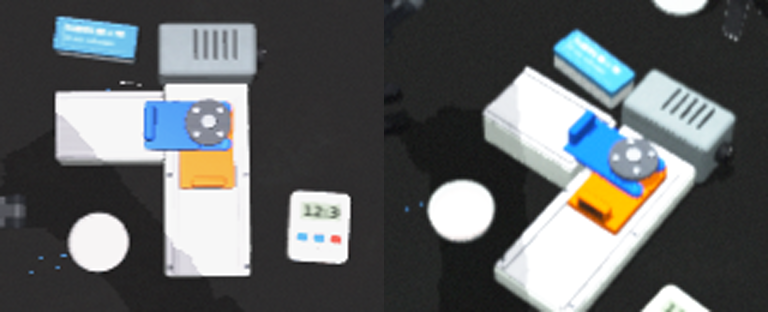

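Both are home: the keeper's tail is at y = 150.5 (origin at 85.5) and the spacer's tail at x = 563.4 (origin at 628.4). The spindle is at about (627.5, 85.3), and the dish, timer and slide box look unmoved.

```bash
python3 -c "
from cell import ctrl
print(ctrl.finish_job())"
```

```text
the job is handed in; nothing more can be done
None
```

The job is handed in with the spacer and then the keeper slid home, both within about 1.5 mm of the spindle axis by camera, and the dish, timer and slide box not visibly moved; no verdict was returned.

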